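Seat a guide roller on its spindle and hold it under a ratchet squeeze clamp

TASK

Lift the pale grooved roller out of the wooden V-rest, hang it on the steel spindle of the clamping fixture and let go of it. Then pump the red trigger against the black grip until the ram's sprung rubber nose has pushed the roller home against the flange and is itself pressed clearly in, about halfway and well short of bottoming, which would crack the roller. The clamp does not lock, so finish while still holding the trigger squeezed like that, to keep the fresh bond between roller and flange under pressure; move the ram only by the trigger, and leave the carton, the tape and the spare roller where they are.

Things in the scene. Friction and masses are not known exactly. Their poses are not given: they have to be found in the camera images.
- roller: The work: pale plastic roller with a V-groove round it, 41 mm across, 26 mm wide, plain through bore 16.6 mm across along its own y axis; about 60 g. Origin at its centre, on the axis. It starts lying in the wooden V-rest with its axis level. Either end may go on first. It cracks if the nose presses it with more than 20 N.
- cradle: Fixed wooden V-rest on the bench (bench top is 6 mm below world z = 0), 32 mm wide in x, 90 mm long in y, 27 mm high; origin mid-underside. Its groove runs along its y axis and holds the roller's axis 42 mm above its underside. Narrower than the roller, so fingers can pass down beside the roller on its x sides.
- fixture: Fixture screwed to the bench, base plate 84 x 262 x 12 mm: aluminium upright with steel flange and spindle at one end, blue clamp body with black grip and red trigger at the other. Origin mid-underside; y from the clamp towards the flange (thrust direction), z up. Spindle and ram lie along y, 55 mm above the underside. Along y in mm: clamp body -114 to -36 (119 high), spindle 66 to 89, upright to 112 (78 high).
- shoulder (a point): Centre of the steel flange face the roller must end against; axes as the fixture's. The spindle, 14 mm in diameter, stands out 23 mm from it to -y, the last 5 mm tapering to 7 mm; 1.3 mm clearance all round in the bore. Roller home: its centre is 13 mm from here to -y. Left within about 6 mm of home it hangs there by itself.
- spindle_tip (a point): Tip of the spindle, 23 mm from the flange face towards -y of the fixture, on the axis.
- ram: Steel toothed bar with a dark barrel 26 mm across at its front, sliding along fixture +y; carries the nose. Origin at the fixture's origin when fully back, so its fixture-y is its advance: 0 to 14 mm at the start, 75 mm at most. Friction of 3 N keeps it where it is while it is free. The robot must not push it directly.
- nose_face (a point): Centre of the front face of the rubber nose, a disc 28 mm across and 6 mm thick; at the start 8 to 22 mm in fixture-y, on the axis.
- nose: Sprung rubber nose on a steel stem in the ram's barrel. 12 mm of stem show while it is free; pressed in 12 mm it bottoms. Spring 2 N per mm pressed in, from about 1 N. Its origin coincides with the ram's when out and lags behind it (to -y) by as much as it is pressed in.
- barrel_front (a point): Front rim of the ram's barrel, on the axis; 18 mm behind the nose face while the nose is out, 6 mm when it is bottomed.
- trigger: Red upright bar, 18 mm wide, 10 mm thick, 88 mm tall, on a hinge pin (origin; fixture y -69.5, z 101.5 mm). Open it leans 0.21 rad to the flange; squeezed to the grip it swings 0.42 rad to a stop; a spring (2 to 3 N) reopens it. A full squeeze drives the ram about 12 mm by a pawl on 3 mm teeth; reopening leaves the free ram there: 4 to 6 strokes in all. Once the nose bears, letting go lets it slide back.
- trigger_front (a point): Point on the trigger's front face (away from the grip), 70 mm above the pin along the trigger, about 171 mm above the fixture's underside: where to squeeze. Here 1 N more gives about 2.2 N more at the nose, and 1 mm moves the ram 0.46 mm.
- grip_rear (a point): Point on the rear face of the fixed black grip (13 mm thick, 24 mm wide, top 198 mm above the fixture's underside), 171.5 mm above the underside: where the other finger goes. From here to trigger_front is 58 mm along fixture-y with the trigger open (61 mm at its top end), about 28 mm fully squeezed. Both stand free from 119 mm up.
- carton: Bystander: loose brown carton, 60 x 90 x 45 mm. Origin mid-underside. Leave it alone.
- tape: Bystander: loose roll of black tape, 55 mm across, 19 mm high. Origin mid-underside. Leave it alone.
- spare_roller: Bystander: a loose pale roller like the fixed one beside it, 41 mm across, 26 mm high, standing on its face on the bench (axis upright). Leave it alone.

How it is judged (in metres and radians):
On the way, in this order (a step that is already met when the one before it is completed fails the run):
1. the roller hangs on the spindle, let go, the nose not yet touching it (y of roller in the frame of shoulder between -0.024 and -0.01 m and x of roller in the frame of shoulder between -0.004 and 0.004 m and z of roller in the frame of shoulder between -0.004 and 0.004 m and angle between the y axis of roller and the y axis of fixture, either way round below 0.15 rad and contact force between each of the fingers, the arm, nose and roller below 0.2 N), for 0.2 s.
2. the nose has been brought against the roller (contact force between nose and roller above 1 N), for 0.1 s.
At the end, for the whole second after the job is handed in: The roller is on the spindle, coaxial, home within 2.5 mm of the flange, not touched by the robot; the nose presses it with 6 to 20 N (pressed in about 2.5 to 9.5 mm) and stays so while the fingers still press the trigger with over 2 N (y of roller in the frame of shoulder between -0.0155 and -0.01 m and x of roller in the frame of shoulder between -0.004 and 0.004 m and z of roller in the frame of shoulder between -0.004 and 0.004 m and angle between the y axis of roller and the y axis of fixture, either way round below 0.15 rad and contact force between each of the fingers, the arm and roller below 0.2 N and contact force between nose and roller between 6 and 20 N and contact force between the fingers and trigger above 2 N and linear speed of ram below 0.005 m/s); the arm keeps its last pose, push and grip.
It fails at once if the nose pressed the roller with more than 20 N: it cracked (contact force between nose and roller above 20 N).
It fails at once if the robot pushed the ram itself, with more than 3 N (contact force between any of the arm, the fingers and ram above 3 N).
It fails at once if the carton, tape or spare roller was shifted by more than 3 cm (distance of any of carton, tape, spare_roller from where it was at the start of the episode above 0.03 m).
It also fails if it takes over 69 s, if anything falls off the work surface, if the arm or the gripper's body presses on something with over 40 N, if the wrist force passes 120 N, or if a joint passes its speed limit or range.

ROBOT

A 6-joint arm with a two-finger parallel gripper is mounted at the origin on the work surface; the furniture and walls round the work are solid. World frame = base frame: x ahead of the robot, y to its left, z up, the work surface at z = 0. Lengths are in m, angles in degrees, forces in N, time in s.
With the tool pointing down it reaches from about 0.35 to 0.8 m from the base axis. Payload 7.3 kg.
Tool frame: the origin (TCP) lies at the very end of the fingers, on their centre line; the grasp point (between the pads) lies 19 mm behind it; y points along the fingers, x is the direction in which the jaws open and shut, and the axes are right-handed (so a half turn about y gives the same grasp; the last joint's range is limited). The gripper opens to 85 mm and grips with 20 to 120 N. Pads are 22 mm wide; open, the fingers measure 114 mm over their backs; the gripper's body (76 mm by 85 mm) begins 54 mm behind the grasp point. The pads swing forward as they close: fully open they stand 13 mm farther back than shut.
Start: joints at [68.812, 19.595, 87.324, -0, 73.075, -8.365], TCP at [0.116, 0.512, 0.231] pointing down, gripper open.
Joint ranges: [-145.02, 145.02], [-44.19, 115.74], [2.07, 154.8], [-57.11, 237.11], [16.16, 152.29], [-177.93, 177.93]. Speed limits (degrees/s): [147.25, 147.25, 180, 180, 180, 180].

INTERFACE

Orientations are given as [roll, pitch, yaw] about the fixed x, y, z axes, in that order (R = Rz(yaw) Ry(pitch) Rx(roll)).
In Python, from station import r, eyes gives the robot as it stands. The module is installed in compiled form; this text tells all that it offers.
- The arm moves only by the tool arm_command, never from a script. Its argument "series" is one flat list of numbers, 7 for each row, row after row: the shift along the tool's x, y, z in m, then the turn, a rotation vector about the tool's x, y, z in degrees, then the closure, from 0 (fully open) to 1 (shut). A call has 1 to 10 rows; each row shifts and turns the commanded pose from where the row before left it, along the tool's axes as they then stand; what a row does not reach is not made up. A row lasts 1/8 s, in which the tool goes at most 62.5 mm and 10.7 degrees, less where a joint would pass 70% of its speed; a pose out of reach is approached as far as the arm can. A call with a gripper value outside its range is refused whole. The fingers move at their own pace and stop on an object; "squeeze" is the grip in N (left out, the last holds). Time passes only in rows, so rows that do not move let the fingers close. It gives the time, the measured TCP pose, the force and the opening at its end, in the units of the state.
- r.get_state(): the state, without advancing time (a new reading comes with each control period).
- eyes.capture(name): name is "scene" or "top" or "wrist"; returns the picture (480x640x3 uint8, blue, green, red); there is no depth.
- eyes.get_calibration(name): a dict with "fx", "fy", "cx", "cy" (pixels), "position" and "attitude" of the camera in the world. Camera axes: x right, y up, looking along -z (the intrinsics and any distortion apply to the point x, -y, -z); pixel columns grow to the right and rows downward; lengths in m; the calibration is good to about 2 mm. A picture is of the moment at which its call begins: read the wrist's pose just before it. get_calibration takes no time and is no camera call; for the wrist camera it gives the pose at the moment of the call.
- r.finish_job(): hands the job in, once; it reports no verdict.
The state is a dict: "t": time; "qpos": joint angles; "joint_vel": joint speeds; "joint_torque": joint torques, N m; "eef_pos": TCP position; "orientation": TCP orientation; "wrist_force": force on the tool from outside, world axes, zero at the start; "moment": the same for the moment, N m; "grip_width": finger opening in m.
Only numpy, scipy, OpenCV 4.12 (cv2) and the standard library are available. Lean on these libraries where they do the work, as an engineer would, in place of code of your own. Each camera call takes 0.05 s, during which the arm holds its last target. There are 200 camera calls.

## Working session

There is one attempt and no reset: what is moved stays moved. The work goes in short steps, Python scripts to look and compute and a tool call to move; the robot and the scene stay as the last step left them, time stands still between calls to the robot, and variables do not carry over. Pictures are saved under pics/ and viewed, about 8 in all and at most 12, crops included, and the job is handed in when it is done.

Besides the shell and the picture viewer there is one more tool, called after "Request:" as name(argument=value, ...), one argument or row to a line, values as JSON. arm_command: Moves the arm, as the interface text tells. Its arguments: {"type":"object","properties":{"series":{"type":"array"},"squeeze":{"type":"number"}},"required":["series"]}

```bash
mkdir -p pics; python3 - <<'E'
from station import r, eyes
import cv2,numpy as np
s=r.get_state(); print(s)
for n in ("scene","top","wrist"):
    c=eyes.get_calibration(n); print(n,c)
    im=eyes.capture(n); cv2.imwrite(f"pics/{n}0.png",im)
E
```

```text
{'t': 0.0, 'qpos': array([ 6.88119653e+01,  1.96380768e+01,  8.73768325e+01, -8.90351186e-04,
        7.30756281e+01, -8.36472958e+00]), 'joint_vel': array([ 0.02098152, -0.05479645, -0.10510273, -0.05128153,  0.04674259,
        0.07656998]), 'joint_torque': array([-1.27643998e-03, -4.33676970e+01, -2.46020222e+01, -3.60929116e-04,
        7.87050929e-03,  3.67856137e-05]), 'eef_pos': array([0.1163528 , 0.51153109, 0.23061353]), 'orientation': array([-8.99876715e+01,  8.96982098e-02,  7.71769644e+01]), 'wrist_force': array([-0.09248907, -0.03514173,  0.06479315]), 'moment': array([-0.03665671,  0.01368036,  0.03363588]), 'grip_width': 0.08527395254343846}
scene {'fx': 602.157175776587, 'fy': 602.157175776587, 'cx': 313.9517488938703, 'cy': 248.62379561612096, 'position': array([-0.01390351,  0.86386881,  0.81721984]), 'attitude': array([ 5.54904415e+01,  5.49146639e-02, -1.44983237e+02])}
top {'fx': 484.5825270015929, 'fy': 484.5825270015929, 'cx': 311.8461843109159, 'cy': 248.81268131087418, 'position': array([0.34456826, 0.04532813, 1.17335425]), 'attitude': array([ 11.31805004,  -0.88935423, -91.6304464 ])}
wrist {'fx': 336.6461262852045, 'fy': 336.6461262852045, 'cx': 320.78332092999557, 'cy': 234.44047967862275, 'position': array([0.05107606, 0.52630499, 0.37310339]), 'attitude': array([-1.51988569e+01,  6.77060389e-02,  7.72512159e+01])}
```

View pics/scene0.png

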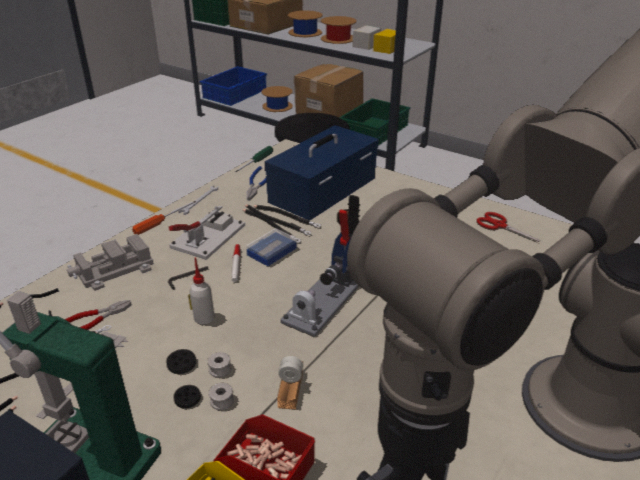

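View pics/top0.png

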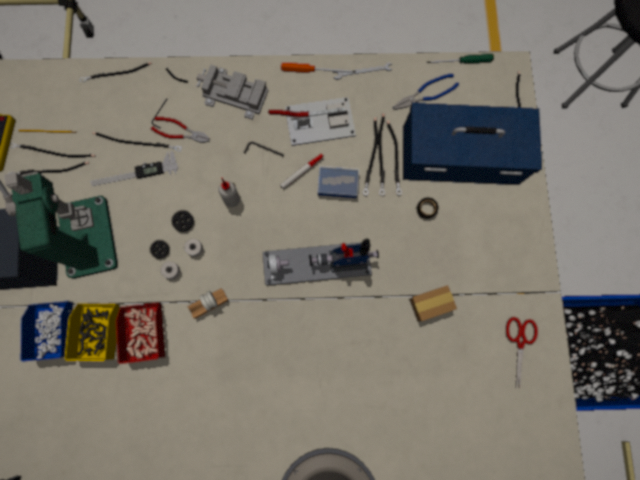

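The scene view shows the fixture near (325,290) with its flange to the lower left. The V-rest with the roller is near (290,380). In the top view the cradle is at (209,302), the fixture spans (263–375, 262), the carton is at (433,303), the tape at (428,208), and the spare rollers at (194,247) and (171,270).

```bash
cat > h.py <<'E'
from station import r, eyes
import cv2,numpy as np
from scipy.spatial.transform import Rotation as Ro
def rot(a): return Ro.from_euler('xyz',a,degrees=True).as_matrix()
def ray(c,u,v):
    d=np.array([(u-c['cx'])/c['fx'],-(v-c['cy'])/c['fy'],-1.]); return c['position'],rot(c['attitude'])@d
def plane(c,u,v,z):
    p,d=ray(c,u,v); return p+d*(z-p[2])/d[2]
def proj(c,P):
    q=rot(c['attitude']).T@(np.asarray(P)-c['position']); return np.array([c['cx']+c['fx']*q[0]/-q[2],c['cy']-c['fy']*q[1]/-q[2]])
def tri(l):
    A=0;b=0
    for c,u,v in l:
        p,d=ray(c,u,v); d=d/np.linalg.norm(d); M=np.eye(3)-np.outer(d,d); A=A+M; b=b+M@p
    return np.linalg.solve(A,b)
def delta(pos,rpy):
    """tool-frame shift + rotvec(deg) from current measured pose to target"""
    s=r.get_state(); R=rot(s['orientation'])
    return R.T@(np.asarray(pos)-s['eef_pos']), Ro.from_matrix(R.T@rot(rpy)).as_rotvec(degrees=True)
E
python3 - <<'E'
from h import *
np.set_printoptions(precision=4,suppress=True)
c=eyes.get_calibration("top"); im=cv2.imread("pics/top0.png"); sc=cv2.imread("pics/scene0.png"); c2=eyes.get_calibration("scene")
for n,u,v,z in [("cradle",209,302,.03),("flange up",270,262,.05),("base R end",375,262,0.006),("base L",263,268,.006),("spare",171,270,.02),("spare/fix",194,247,.02),("carton",433,303,.04),("tape",428,208,.01)]: print(n,plane(c,u,v,z))
print("base proj",proj(c,[0,0,0]))
a=cv2.resize(im[280:325,180:240],None,fx=6.5,fy=6.5,interpolation=cv2.INTER_CUBIC)
b=cv2.resize(im[235:295,255:385],None,fx=6,fy=6,interpolation=cv2.INTER_CUBIC)
e=cv2.resize(sc[345:418,265:320],None,fx=4,fy=4,interpolation=cv2.INTER_CUBIC)
W=np.zeros((600,800,3),np.uint8)
W[:a.shape[0]][:, :a.shape[1]]=a[:600]
W[:e.shape[0],400:400+e.shape[1]]=e
hb=300; W[300:,:780]=b[30:330]
cv2.imwrite("pics/c1.png",W)
E
```

```text
cradle [0.4517 0.266  0.03  ]
flange up [0.5398 0.1207 0.05  ]
base R end [ 0.5408 -0.1331  0.006 ]
base L [0.533  0.1408 0.006 ]
spare [0.5316 0.3597 0.02  ]
spare/fix [0.5865 0.3059 0.02  ]
carton [ 0.4343 -0.2588  0.04  ]
tape [ 0.6735 -0.2727  0.01  ]
base proj [328.341  502.2523]
```

View pics/c1.png

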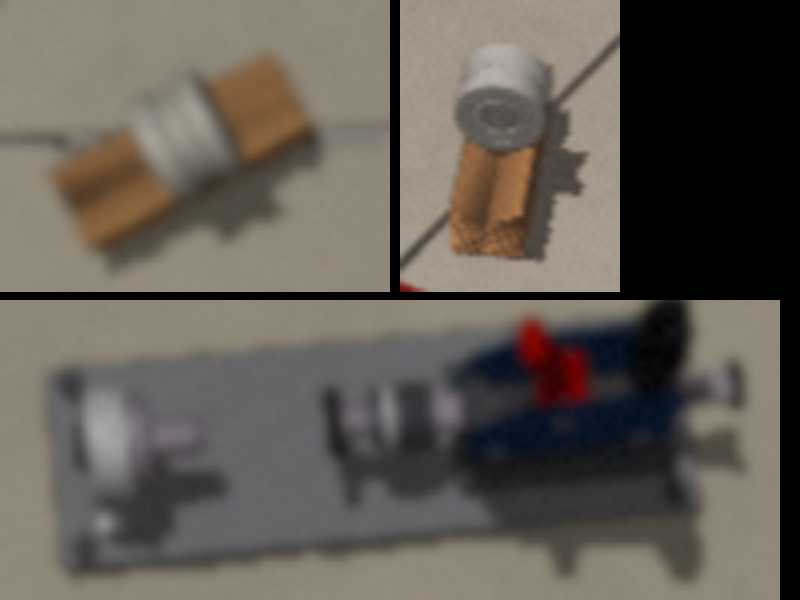

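The crop gives the cradle corners at (52,175), (270,55), (312,125) and (95,245), so its yaw is about 27°. The fixture base edge runs from (70,572) to (700,512), so its yaw is about 3.6°. I'll move over the cradle for a precise wrist view.

```bash
python3 - <<'E'
from h import *
np.set_printoptions(precision=4,suppress=True)
c=eyes.get_calibration("top")
p=plane(c,208,303.1,.021);print(p)
print(delta([p[0],p[1],.17],[-90,0,27.3]))
E
```

```text
[0.45   0.2701 0.021 ]
(array([-0.1614,  0.0609, -0.3789]), array([ 0.0191, 49.8775, -0.065 ]))
```

Request:
arm_command(
  series=[-0.018, 0.0068, -0.0421, 0, 0, 0, 0, -0.018, 0.0068, -0.0421, 0, 0, 0, 0, -0.018, 0.0068, -0.0421, 0, 0, 0, 0, -0.018, 0.0068, -0.0421, 0, 0, 0, 0, -0.018, 0.0068, -0.0421, 0, 0, 0, 0, -0.018, 0.0068, -0.0421, 0, 0, 0, 0, -0.018, 0.0068, -0.0421, 0, 0, 0, 0, -0.018, 0.0068, -0.0421, 0, 0, 0, 0, -0.018, 0.0068, -0.0421, 0, 0, 0, 0],
)

```text
t: 1.27
eef_pos: [0.451, 0.2688, 0.1697]
orientation: [-90.0, 0.0, 77.2]
wrist_force: [-0.3, 1.1, -0.5]
grip_width: 0.0856
```

Request:
arm_command(
  series=[0, 0, 0, 0, 10, 0, 0, 0, 0, 0, 0, 10, 0, 0, 0, 0, 0, 0, 10, 0, 0, 0, 0, 0, 0, 10, 0, 0, 0, 0, 0, 0, 9.9, 0, 0, 0, 0, 0, 0, 0, 0, 0],
)

```text
t: 2.02
eef_pos: [0.4498, 0.2698, 0.1699]
orientation: [-90.0, 0.0, 27.4]
wrist_force: [0.4, -0.4, 0.0]
grip_width: 0.0852
```

```bash
python3 - <<'E'
from h import *
np.set_printoptions(precision=4,suppress=True)
s=r.get_state(); print(s['eef_pos'],s['orientation'],s['t'])
c=eyes.get_calibration("wrist"); im=eyes.capture("wrist"); cv2.imwrite("pics/w1.png",im)
t=eyes.capture("top"); cv2.imwrite("pics/top1.png",t); sc=eyes.capture("scene"); cv2.imwrite("pics/scene1.png",sc)
print(c['position'],c['attitude'],proj(c,[.45,.27,.036]))
import pickle; pickle.dump(c,open("w1.pkl","wb"))
E
```

```text
[0.4498 0.2698 0.1699] [-89.9939   0.029   27.365 ] 2.025
[0.4187 0.3285 0.3123] [-15.1949   0.0184  27.4394] [321.8041 224.5223]
```

View pics/w1.png

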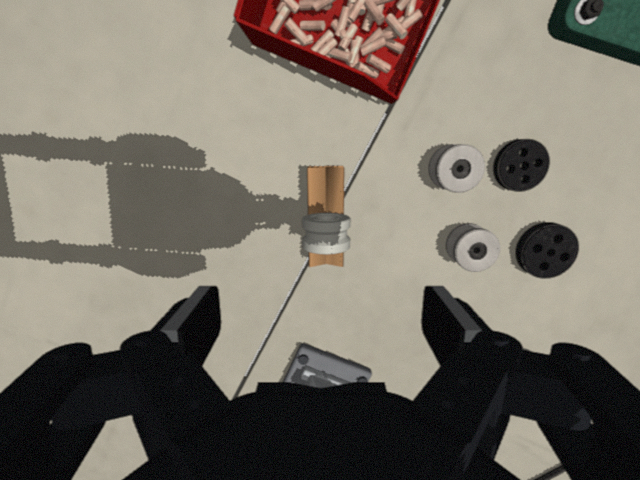

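The wrist view shows the cradle upright at (325,215), with the roller spanning columns 302–350 and rows 213–256. Next I'll measure it by colour.

```bash
python3 - <<'E'
from h import *
import pickle
np.set_printoptions(precision=4,suppress=True)
c=pickle.load(open("w1.pkl","rb")); im=cv2.imread("pics/w1.png")
hsv=cv2.cvtColor(im,cv2.COLOR_BGR2HSV)
x0,y0=285,150
roi=hsv[y0:280,x0:370]
wood=((roi[...,1]>110)&(roi[...,0]<25)).astype(np.uint8)
ys,xs=np.nonzero(wood)
for y in range(165,272,6):
    w=np.nonzero(wood[y-y0])[0]; rr=np.nonzero((roi[y-y0,:,1]<45)&(roi[y-y0,:,2]>60))[0]
    print(y,(w.min()+x0,w.max()+x0) if len(w) else None, im[y,296:358:3,1] if 208<y<262 else '')
print('wood rows',ys.min()+y0,ys.max()+y0)
for u in (314,326,338): print(u,im[205:272,u,1])
E
```

```text
165 None 
171 (np.int64(308), np.int64(342)) 
177 (np.int64(308), np.int64(342)) 
183 (np.int64(308), np.int64(342)) 
189 (np.int64(308), np.int64(342)) 
195 (np.int64(308), np.int64(343)) 
201 (np.int64(308), np.int64(342)) 
207 (np.int64(309), np.int64(342)) 
213 (np.int64(309), np.int64(342)) [ 94  93  98  93  66  72  70  76  78  85  85  79  87  76  90  79 150 174
 176 175 170]
219 None [ 96  97  81  80  77  77  88  88  96  99 107  98  96  88  85  74  80 105
 136 173 172]
225 None [ 93  93  83  86  97 103 100 101 104 109 108 107 109 108  99 183 179 162
 154 175 169]
231 None [ 95  90  96  85  79  85  99 104 106 109 105 108 104 100  90 150 139 162
 170 171 170]
237 None [173 170  86  79  90  96 100 102 105 110 105 110 108 103 112 182 155 112
 158 173 168]
243 None [173 148  85 109 100 109 108 112 152 164 129 165  98 119 152 161 168 163
 161 176 174]
249 None [172 169  91 111 140 153 169 177 187 197 202 206 200 199 197 189 180 158
 176 172 174]
255 (np.int64(309), np.int64(342)) [172 176 113  94  71 138 128 127 116 113 119 119 112 116 122 119 156 171
 173 173 170]
261 (np.int64(309)
[... 262 characters left out ...]
 99 100 101 100  98
  98  97 108 129 154 165 165 166 169 164 167 159 139 132 128 131 132 131
 135 131 131 128 134 132 135 155 170 175 169 171 171]
326 [ 87  90  89  89  92  88  79  63  85 101  99 110 112 111 107 101  87  90
 101 107 108 112 109 109 107 109 105  95  86  87 107 111 105 109 107 104
 101 109 129 159 174 197 199 203 202 204 202 206 190 143 119 116 118 123
 120 116 121 120 129 160 174 171 175 170 170 172 169]
338 [122 123 119 122 120 119 120 115  90  83  93  88  86  93  85  82  79  96
 101 106  99 102  99 100  97 100  90  82  99 131 149 119 112 125 138 149
 144 142 152 175 192 199 195 198 197 197 194 178 132 117 122 122 122 119
 122 123 121 127 120 123 128 154 168 171 173 170 167]
```

```bash
python3 - <<'E'
from h import *
import pickle
np.set_printoptions(precision=4,suppress=True)
c=pickle.load(open("w1.pkl","rb"))
th=np.radians(27.8); ax=np.array([-np.sin(th),np.cos(th),0])
far=plane(c,326,253.3,.0565); near=far+26e-3*ax
print("far top",far,"pred near top",proj(c,near),"near bottom face",proj(c,near-[0,0,.041]),"near axis",proj(c,near-[0,0,.0205]))
C=far+13e-3*ax; C[2]=.036; print("centre by far end",C, proj(c,C))
# cradle ends, top z .021: rows 165.5 / 265.5
a=plane(c,325.3,165.5,.021); b=plane(c,325.7,265,.021); print("cradle",a,b,(a+b)/2,np.linalg.norm(a-b),np.degrees(np.arctan2(-(a-b)[0],(a-b)[1])))
# roller silhouette cols
for z in (.036,): print(plane(c,302,233,z),plane(c,351,233,z),np.linalg.norm(plane(c,302,233,z)-plane(c,351,233,z)))
E
```

```text
far top [0.4616 0.2549 0.0565] pred near top [325.9255 221.5898] near bottom face [325.2662 211.2905] near axis [325.5728 216.079 ]
centre by far end [0.4555 0.2664 0.036 ] [325.6121 231.0905]
cradle [0.4305 0.3139 0.021 ] [0.4725 0.2345 0.021 ] [0.4515 0.2742 0.021 ] 0.08978479065202025 27.875471591314334
[0.4385 0.2557 0.036 ] [0.4754 0.2749 0.036 ] 0.041620319815595
```

```bash
python3 - <<'E'
from h import *
np.set_printoptions(precision=4,suppress=True)
print(delta([.4556,.2664,.014],[-90,0,27.8]))
E
```

```text
(array([ 0.0035,  0.156 , -0.0057]), array([-0.0049, -0.3463, -0.0125]))
```

Request:
arm_command(
  series=[0.0035, 0.02, -0.0057, 0, -0.35, 0, 0, 0, 0.03, 0, 0, 0, 0, 0, 0, 0.03, 0, 0, 0, 0, 0, 0, 0.026, 0, 0, 0, 0, 0, 0, 0.02, 0, 0, 0, 0, 0, 0, 0.015, 0, 0, 0, 0, 0, 0, 0.015, 0, 0, 0, 0, 0, 0, 0, 0, 0, 0, 0, 0, 0],
  squeeze=25,
)

```text
invalid input
```

Request:
arm_command(
  series=[0, 0, 0, 0, 0, 0, 1, 0, 0, 0, 0, 0, 0, 1, 0, 0, 0, 0, 0, 0, 1, 0, 0, 0, 0, 0, 0, 1, 0, 0, 0, 0, 0, 0, 1, 0, 0, 0, 0, 0, 0, 1, 0, 0, 0, 0, 0, 0, 1, 0, 0, 0, 0, 0, 0, 1],
)

```text
t: 3.18
eef_pos: [0.45, 0.2699, 0.1701]
orientation: [-90.0, -0.0, 27.3]
wrist_force: [-1.2, -0.1, 0.3]
grip_width: 0.0001
```

The first call was malformed, so the gripper only closed in air. I'll reopen it and redo the descent.

Request:
arm_command(
  series=[0.0035, 0.02, -0.0057, 0, -0.35, 0, 0, 0, 0.01, 0, 0, 0, 0, 0, 0, 0, 0, 0, 0, 0, 0, 0, 0, 0, 0, 0, 0, 0, 0, 0, 0, 0, 0, 0, 0, 0, 0, 0, 0, 0, 0, 0],
  squeeze=25,
)

```text
t: 3.92
eef_pos: [0.4559, 0.2666, 0.1405]
orientation: [-90.0, -0.0, 27.6]
wrist_force: [0.2, 0.2, 0.8]
grip_width: 0.0851
```

Request:
arm_command(
  series=[0, 0.026, 0, 0, 0, 0, 0, 0, 0.03, 0, 0, 0, 0, 0, 0, 0.03, 0, 0, 0, 0, 0, 0, 0.02, 0, 0, 0, 0, 0, 0, 0.012, 0, 0, 0, 0, 0, 0, 0.008, 0, 0, 0, 0, 0, 0, 0, 0, 0, 0, 0, 0],
)

```text
t: 4.8
eef_pos: [0.4558, 0.2664, 0.0141]
orientation: [-90.0, 0.0, 27.6]
wrist_force: [0.4, -0.4, 0.4]
grip_width: 0.0853
```

Request:
arm_command(
  series=[0, 0, 0, 0, 0, 0, 1, 0, 0, 0, 0, 0, 0, 1, 0, 0, 0, 0, 0, 0, 1, 0, 0, 0, 0, 0, 0, 1, 0, 0, 0, 0, 0, 0, 1, 0, 0, 0, 0, 0, 0, 1],
)

```text
t: 5.55
eef_pos: [0.4562, 0.2666, 0.0146]
orientation: [-90.0, -0.1, 27.6]
wrist_force: [-0.8, 0.5, 5.6]
grip_width: 0.0397
```

Request:
arm_command(
  series=[0, -0.005, 0, 0, 0, 0, 1, 0, -0.01, 0, 0, 0, 0, 1, 0, -0.02, 0, 0, 0, 0, 1, 0, -0.03, 0, 0, 0, 0, 1, 0, -0.04, 0, 0, 0, 0, 1, 0, -0.04, 0, 0, 0, 0, 1, 0, -0.025, 0, 0, 0, 0, 1, 0, 0, 0, 0, 0, 0, 1],
)

```text
t: 6.55
eef_pos: [0.4565, 0.2668, 0.1862]
orientation: [-90.0, -0.2, 27.6]
wrist_force: [0.5, 0.6, -1.3]
grip_width: 0.0398
```

```bash
python3 - <<'E'
from h import *
np.set_printoptions(precision=4,suppress=True)
c=eyes.get_calibration("top")
a,b,d=[plane(c,*p,.006) for p in [(266.7,285.3),(371.7,275.3),(262.5,251.7)]]
print(a,b,d,np.linalg.norm(a-b),np.linalg.norm(a-d)); v=a-b; th=np.arctan2(-v[0],v[1]); print(np.degrees(th))
Y=np.array([-np.sin(th),np.cos(th),0]); O=(a+d)/2-.131*Y; print("origin",O,'tip',O+.066*Y)
T=O+.040*Y; T[2]=.12; print(T,delta(T,[-90,0,np.degrees(th)]))
E
```

```text
[0.4905 0.1322 0.006 ] [ 0.5082 -0.1233  0.006 ] [0.5735 0.1417 0.006 ] 0.256125666128092 0.08352607233488471
3.9603931279437417
origin [0.541  0.0063 0.006 ] tip [0.5365 0.0721 0.006 ]
[0.5383 0.0462 0.12  ] (array([-0.0301,  0.0662, -0.2334]), array([-0.0312, 23.6705,  0.249 ]))
```

Request:
arm_command(
  series=[-0.005, 0, -0.0389, 0, 0, 0, 1, -0.005, 0, -0.0389, 0, 0, 0, 1, -0.005, 0, -0.0389, 0, 0, 0, 1, -0.005, 0, -0.0389, 0, 0, 0, 1, -0.005, 0, -0.0389, 0, 0, 0, 1, -0.005, 0, -0.0389, 0, 0, 0, 1, 0, 0.02, 0, 0, 8, 0, 1, 0, 0.02, 0, 0, 8, 0, 1, 0, 0.026, 0, 0, 7.67, 0, 1, 0, 0, 0, 0, 0, 0, 1],
)

```text
t: 7.8
eef_pos: [0.5351, 0.0458, 0.1153]
orientation: [-89.9, 0.4, 4.0]
wrist_force: [-0.5, -0.2, -0.1]
grip_width: 0.0396
```

```bash
python3 - <<'E'
from h import *
import pickle
np.set_printoptions(precision=4,suppress=True)
s=r.get_state(); print(s['eef_pos'],s['orientation'],s['t'],s['wrist_force'])
c=eyes.get_calibration("wrist"); im=eyes.capture("wrist"); cv2.imwrite("pics/w2.png",im)
pickle.dump(c,open("w2.pkl","wb")); print(c['position'],c['attitude'])
cv2.imwrite("pics/w2c.png",cv2.resize(im[40:340,170:470],(780,600),interpolation=cv2.INTER_CUBIC)[:,:780])
E
```

```text
[0.5351 0.0458 0.1153] [-89.9456   0.388    4.0179] 7.8 [-0.5474 -0.2025 -0.1177]
[0.5307 0.1117 0.2577] [-15.1433   0.3801   4.0921]
```

View pics/w2.png

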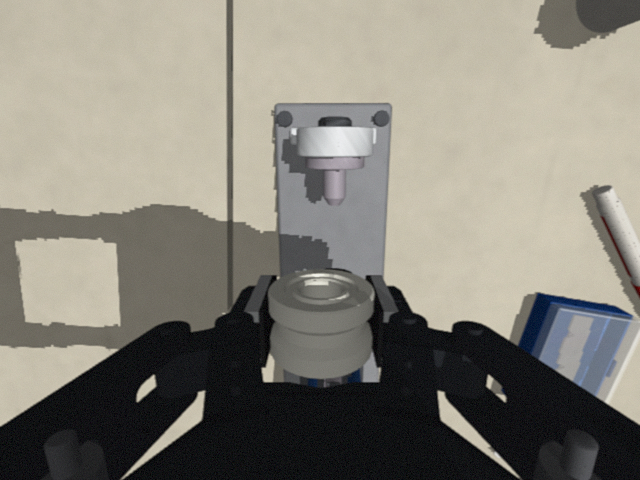

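The wrist view shows the spindle at column 334, rows 170–206, with the flange above it. The plate corners are at (275,103) and (391,104). The held roller's face is centred at about (321,292). I'll refine these numbers.

```bash
python3 - <<'E'
from h import *
import pickle
np.set_printoptions(precision=4,suppress=True,linewidth=160)
c=pickle.load(open("w2.pkl","rb")); im=cv2.imread("pics/w2.png").astype(int)
for y in (172,178,184,190,196,202): print(y,im[y,320:350,0]-im[y,320:350,1], im[y,320:350,1])
print('tip col',im[198:214,334].tolist())
for y in (115,150,180,215): 
    g=im[y,:,0]-im[y,:,2]; w=np.nonzero(g[240:430]>-5)[0]+240; print(y,w.min(),w.max())
print('back',[int(x) for x in im[98:110,330,1]],'roller row300',im[300,260:280,1],im[300,365:385,1],im[320,262:280,1],im[320,362:382,1])
print('flange/face rows',im[150:176,315,:].tolist())
E
```

```text
172 [-1  3  2  5  4  7  5  6  6  7  5  8  8  8  8 10  9  9  7  7  8  8  9  9  5  7  5  1  0  4] [ 80  77  75  74  87 100 112 119 132 138 148 149 154 163 168 165 165 164 159 159 152 154 148 137 129 121 134 142 144 146]
178 [ 2  2  3  0  4  8  5  5  8  7  6  8  7  7  9  8 10 12  8  7  7  9 10  8  6  3  4  3  1  4] [ 82  75  72  77  83  98 107 122 130 136 142 149 154 161 163 171 168 171 163 160 155 154 146 139 126 127 140 146 148 147]
184 [ 2  3  2  5  4  3  7  6  6  7  7  5  9  9  7  9  8  8  9 11  7  8  8  8  8  3  4  3  4  1] [ 77  77  77  72  80 102 110 120 130 138 145 149 151 159 166 169 169 169 162 162 155 149 143 140 124 123 135 140 142 145]
190 [ 1  3  3  3  6  5  6  9  7  6  8  9  9  7  9 10  8  8  6  8  9  8  9 10  7  7  2  1  3  3] [ 79  76  75  75  84  98 117 120 131 140 144 149 152 159 163 167 171 169 163 159 154 149 144 134 127 125 137 142 145 145]
196 [ 1  4  2  1  5  8  6  8  4  6  7  7  8  9 10  9 11  8  6  7  9  7  9  8 11  5  3  3  4  4] [ 81  91 112  99  88  96 111 124 129 134 147 150 155 158 162 168 170 167 162 160 159 149 144 132 122 129 139 147 144 143]
202 [2 1 2
[... 639 characters left out ...]
 103 103  98  91  89  85  87] [ 89  98 102 101 101 109 142 127  85  39  19  15  11  20  51  66  75  74  69  67] [ 20  17  11   0   0  21  11  17   0  14   8  20  60  89 103 107 108 109] [105 107 106 103  84  56  25   7   6   7   8  11  12  10  11   7  20  12  18  18]
flange/face rows [[193, 192, 189], [195, 194, 192], [194, 193, 190], [195, 193, 193], [195, 197, 193], [186, 186, 182], [138, 135, 134], [87, 86, 87], [88, 81, 88], [120, 113, 119], [126, 121, 125], [125, 119, 125], [125, 120, 125], [128, 121, 125], [124, 118, 125], [127, 121, 126], [132, 124, 131], [133, 125, 131], [116, 110, 115], [86, 82, 85], [76, 75, 73], [79, 77, 79], [79, 79, 78], [80, 79, 78], [81, 81, 80], [80, 82, 78]]
```

```bash
python3 - <<'E'
from h import *
import pickle
np.set_printoptions(precision=4,suppress=True,linewidth=160)
c=pickle.load(open("w2.pkl","rb"))
a=plane(c,334.7,172,.049);b=plane(c,334.7,197,.049)
print("spindle",a,b,np.degrees(np.arctan2(-(a-b)[0],(a-b)[1])))
L=[plane(c,u,v,.006) for u,v in [(274.6,115),(277.6,215)]];R=[plane(c,u,v,.006) for u,v in [(390.5,115),(385.6,215)]]
for P in (L,R): d=P[0]-P[1]; print(P[0],P[1],np.degrees(np.arctan2(-d[0],d[1])))
print('width',np.linalg.norm(L[0]-R[0]))
th=np.radians(4.0);Y=np.array([-np.sin(th),np.cos(th),0]);X=np.array([np.cos(th),np.sin(th),0])
back=plane(c,332,102.6,.006); mid=(L[0]+R[0])/2
ax=mid@X; print("axis X: plate",mid@X,(L[1]+R[1])@X/2,"spindle",a@X,b@X)
print("back edge Y",back@Y,"origin Y",back@Y-.131)
tip=plane(c,334.7,205.5,.049-.0035); print("tip Y (near lower?)",plane(c,334.7,205.5,.049)@Y-.066,tip@Y-.066, 'taper start',plane(c,334.7,199,.056)@Y-.071)
fl=plane(c,315,168.5,.049); print('flange lower edge', fl@Y)
s=r.get_state(); print("tcp X,Y",s['eef_pos']@X,s['eef_pos']@Y)
for t in (-1.0,0): 
  pass
# roller top front edge: silhouette cols at axis height?
Rr=rot(s['orientation']); g=s['eef_pos']+Rr@[0,-.0214,0]; print('roller pred px',proj(c,g+.013*Y))
E
```

```text
spindle [0.539  0.0953 0.049 ] [0.5403 0.08   0.049 ] 4.710661001208234
[0.4951 0.1285 0.006 ] [0.4999 0.0565 0.006 ] 3.857026521076738
[0.5768 0.1343 0.006 ] [0.5821 0.0625 0.006 ] 4.221373568534115
width 0.08187489735513732
axis X: plate 0.5437778962379777 0.54382695683661 spindle 0.5443601588134787 0.5445508258143322
back edge Y 0.1019221690458929 origin Y -0.02907783095410711
tip Y (near lower?) -0.029260604805386142 -0.029891874533076936 taper start -0.02902772826240422
flange lower edge 0.05955479882284224
tcp X,Y 0.5381632383700116 0.008249822813487531
roller pred px [325.3121 286.7886]
```

```bash
cat > m.py <<'E'
from h import *
np.set_printoptions(precision=4,suppress=True,linewidth=160)
s=r.get_state(); c=eyes.get_calibration("wrist"); im=eyes.capture("wrist").astype(int)
import sys; cv2.imwrite(f"pics/{sys.argv[1]}.png",im)
print(s['t'],s['eef_pos'],s['orientation'],s['wrist_force'])
th=np.radians(4.05);Y=np.array([-np.sin(th),np.cos(th),0]);X=np.array([np.cos(th),np.sin(th),0])
def edge(row,lo,hi,ch=1):   # strongest gradient columns, subpixel
    g=np.gradient(cv2.GaussianBlur(im[row-2:row+3].mean(0)[:,1].astype(np.float32).reshape(1,-1),(0,0),1).ravel())
    k=lo+np.argmax(abs(g[lo:hi])); w=abs(g[k-2:k+3]); return (w*np.arange(k-2,k+3)).sum()/w.sum()
E
python3 - w3 <<'E'
exec(open('m.py').read())
Rr=rot(s['orientation']); g=s['eef_pos']+Rr@[0,-.0214,0]; F=g+.013*Rr[:,2]
print("tcp X,Y",s['eef_pos']@X,s['eef_pos']@Y,"pred roller face centre px",proj(c,F))
print("pred face left/right",proj(c,F-.0205*Rr[:,0]),proj(c,F+.0205*Rr[:,0]),'top',proj(c,F+[0,0,.0205]))
for y in (285,290,295,300): print(y,im[y,258:276,1],im[y,366:384,1])
for y in range(160,215,5): print(y,im[y,318:352,1])
E
```

```text
7.85 [0.5363 0.0458 0.1168] [-89.9699   0.2049   4.1128] [ 1.2603 -0.366  -1.1309]
tcp X,Y 0.5381702327802794 0.007780183710658513 pred roller face centre px [322.4304 284.938 ]
pred face left/right [269.6166 284.8771] [375.237 284.999] top [322.5078 310.229 ]
285 [67 70 68 67 71 69 70 71 72 65 45 16 44 76 86 87 91 87] [100 104 102 104  99  75  40  33  61  77  77  81  79  79  78  77  80  77]
290 [72 69 70 69 68 69 67 66 46 35 64 80 91 89 89 89 88 87] [ 88  97  97  99 100 103 118 108  60  34  54  69  68  74  72  77  79  78]
295 [68 70 71 73 70 67 50 22  9 43 80 96 93 90 85 92 88 88] [ 89  94  96  99 115 142 146 134  90  37  19  45  67  70  72  69  67  66]
300 [ 67  67  73  66  50  26  18  11  12  30  54  87  94 100 102 101 105  98] [113 115 115 125 147 155 123  80  34  15  12  18  24  46  67  79  79  74]
160 [137 141 144 147 154 151 152 154 152 161 159 166 166 165 161 161 164 164 166 166 172 170 168 170 172 173 169 167 165 165 164 161 161 156]
165 [139 142 141 148 150 155 155 157 158 161 157 163 166 165 169 164 165 164 160 164 164 165 163 163 165 163 162 161 161 159 153 151 158 150]
1
[... 694 characters left out ...]
7 142 143 146]
195 [ 78  83  83  76  90 100 112 124 133 139 147 151 154 156 162 172 169 169 162 160 154 151 142 136 125 132 137 146 143 144 139 143 143 144]
200 [102 126 139 143 140 122  97  84  92 106 117 116 122 125 127 132 133 131 129 128 118 113 124 137 140 144 143 144 140 142 142 139 142 141]
205 [145 143 141 142 143 143 145 144 141 138 143 139 138 143 141 142 142 139 142 140 143 145 143 144 142 143 138 144 141 146 142 143 143 141]
210 [143 142 144 139 145 145 143 146 143 140 143 141 144 143 145 142 146 142 146 144 144 145 142 148 148 147 149 146 147 145 145 147 146 143][ WARN:0@1.135] global loadsave.cpp:1063 imwrite_ Unsupported depth image for selected encoder is fallbacked to CV_8U.
```

Request:
arm_command(
  series=[0, 0, 0, 0, 0, 0, 1, 0, 0, 0, 0, 0, 0, 1, 0, 0, 0, 0, 0, 0, 1],
)

```text
t: 8.28
eef_pos: [0.5376, 0.0458, 0.1186]
orientation: [-90.0, -0.1, 4.0]
wrist_force: [-0.1, -0.1, 0.2]
grip_width: 0.0396
```

```bash
python3 - w4 <<'E' 2>/dev/null
exec(open('m.py').read())
import pickle; pickle.dump((s,c),open("w4.pkl","wb"))
Rr=rot(s['orientation']); g=s['eef_pos']+Rr@[0,-.0214,0]; F=g+.013*Rr[:,2]
print("tcp X,Y",s['eef_pos']@X,s['eef_pos']@Y,"pred face c",proj(c,F),'bottom/top',proj(c,F-[0,0,.0205]),proj(c,F+[0,0,.0205]))
a=plane(c,*( (edge(180,318,330)+edge(180,338,352))/2,180),.049); b=plane(c,*( (edge(192,318,330)+edge(192,338,352))/2,192),.049)
print('spindle cols',edge(180,318,330),edge(180,338,352),edge(192,318,330),edge(192,338,352),'X',a@X,b@X)
for y in (285,290,295,300): print(y,edge(y,258,280),edge(y,364,384))
cr=cv2.resize(im[150:350,240:400].astype(np.uint8),None,fx=3,fy=3,interpolation=cv2.INTER_CUBIC)
cv2.imwrite("pics/w4c.png",np.clip(cr*1.3,0,255).astype(np.uint8))
E
```

```text
8.275 [0.5376 0.0458 0.1186] [-90.0002  -0.051    3.9889] [-0.1    -0.1117  0.1941]
tcp X,Y 0.5394550968285784 0.007702738253831378 pred face c [322.4119 284.8178] bottom/top [322.1491 266.1717] [322.7684 310.115 ]
spindle cols 320.1098105127984 340.9641979759982 320.1891629148962 337.63929618298704 X 0.5450061239440057 0.5440405066363287
285 271.1499514642959 370.6974347026063
290 268.16475593409285 373.3141385562139
295 267.77754255299124 373.8222412270743
300 268.0208490768607 373.14021819667397
```

View pics/w4c.png

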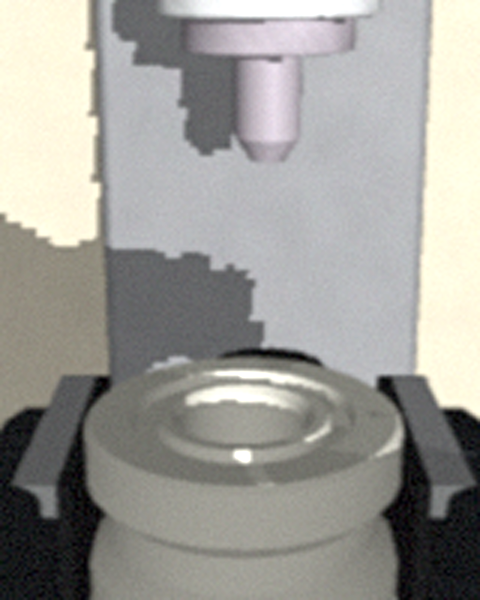

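The zoom shows the roller square in the pads, with its face ellipse spanning columns 268–374 and rows 269–312. The spindle is centred at about column 330 and its tip is near row 203. I'll shift +6.1 mm in x and +4 mm along the axis, then descend to spindle height.

Request:
arm_command(
  series=[0.0061, 0, 0.004, 0, 0, 0, 1, 0, 0.02, 0, 0, 0, 0, 1, 0, 0.02, 0, 0, 0, 0, 1, 0, 0.02, 0, 0, 0, 0, 1, 0, 0.015, 0, 0, 0, 0, 1, 0, 0.0159, 0, 0, 0, 0, 1, 0, 0, 0, 0, 0, 0, 1, 0, 0, 0, 0, 0, 0, 1, 0, 0, 0, 0, 0, 0, 1],
)

```text
t: 9.45
eef_pos: [0.5437, 0.0501, 0.0279]
orientation: [-90.0, -0.1, 4.0]
wrist_force: [-0.0, -0.1, -1.0]
grip_width: 0.0395
```

```bash
python3 - w5 <<'E' 2>/dev/null
exec(open('m.py').read())
print("tcp X,Y",s['eef_pos']@X,s['eef_pos']@Y)
cr=cv2.resize(im[130:350,220:420].astype(np.uint8),None,fx=2.7,fy=2.7,interpolation=cv2.INTER_CUBIC)
cv2.imwrite("pics/w5c.png",np.clip(cr*1.3,0,255).astype(np.uint8))
E
```

```text
9.45 [0.5437 0.0501 0.0279] [-90.0038  -0.0828   3.9567] [-0.0485 -0.1448 -1.0213]
tcp X,Y 0.5458914841222161 0.011603232551404637
```

View pics/w5c.png

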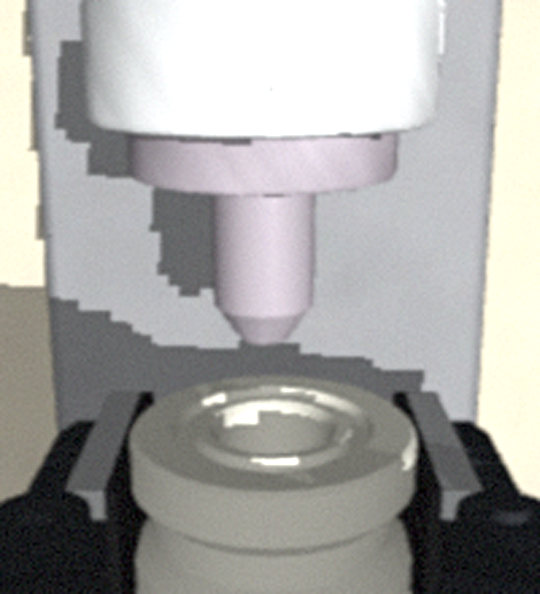

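At spindle height the roller is centred at crop column 273.5 and the spindle at 264.5, so the roller sits about 1.3 mm too far along +x. I'll correct that and enter slowly.

Request:
arm_command(
  series=[-0.0013, 0, 0, 0, 0, 0, 1, 0, 0, 0.004, 0, 0, 0, 1, 0, 0, 0.004, 0, 0, 0, 1, 0, 0, 0.004, 0, 0, 0, 1, 0, 0, 0.003, 0, 0, 0, 1, 0, 0, 0.002, 0, 0, 0, 1, 0, 0, 0.002, 0, 0, 0, 1, 0, 0, 0, 0, 0, 0, 1, 0, 0, 0, 0, 0, 0, 1],
)

```text
t: 10.62
eef_pos: [0.5406, 0.0689, 0.0272]
orientation: [-90.0, -0.0, 4.0]
wrist_force: [0.1, -0.2, -0.7]
grip_width: 0.0398
```

```bash
python3 - w6 <<'E' 2>/dev/null
exec(open('m.py').read())
print("tcp X,Y",s['eef_pos']@X,s['eef_pos']@Y,s['wrist_force'],s['moment'])
cr=cv2.resize(im[130:350,220:420].astype(np.uint8),None,fx=2.7,fy=2.7,interpolation=cv2.INTER_CUBIC)
cv2.imwrite("pics/w6c.png",np.clip(cr*1.3,0,255).astype(np.uint8))
E
```

```text
10.625 [0.5406 0.0689 0.0272] [-89.9975  -0.0012   3.9574] [ 0.0974 -0.1669 -0.6848]
tcp X,Y 0.5441026015581039 0.030582131207144096 [ 0.0974 -0.1669 -0.6848] [-0.0055  0.0182 -0.0285]
```

No contact forces so far, and the tip should be about 6 mm in. Continuing.

Request:
arm_command(
  series=[0, 0, 0.003, 0, 0, 0, 1, 0, 0, 0.003, 0, 0, 0, 1, 0, 0, 0.002, 0, 0, 0, 1, 0, 0, 0.002, 0, 0, 0, 1, 0, 0, 0.002, 0, 0, 0, 1, 0, 0, 0, 0, 0, 0, 1, 0, 0, 0, 0, 0, 0, 1],
)

```text
t: 11.55
eef_pos: [0.5397, 0.081, 0.0272]
orientation: [-90.0, 0.0, 4.0]
wrist_force: [0.6, -0.2, 0.2]
grip_width: 0.0396
```

```bash
python3 - w7 <<'E' 2>/dev/null
exec(open('m.py').read())
print("tcp X,Y",s['eef_pos']@X,s['eef_pos']@Y,s['wrist_force'],s['moment'])
cr=cv2.resize(im[130:350,220:420].astype(np.uint8),None,fx=2.7,fy=2.7,interpolation=cv2.INTER_CUBIC)
cv2.imwrite("pics/w7c.png",np.clip(cr*1.3,0,255).astype(np.uint8))
E
```

```text
11.55 [0.5397 0.081  0.0272] [-89.9956   0.0009   3.9573] [ 0.6189 -0.1646  0.192 ]
tcp X,Y 0.5441162228652204 0.042632334803262874 [ 0.6189 -0.1646  0.192 ] [-0.037   0.0076 -0.0191]
```

View pics/w7c.png

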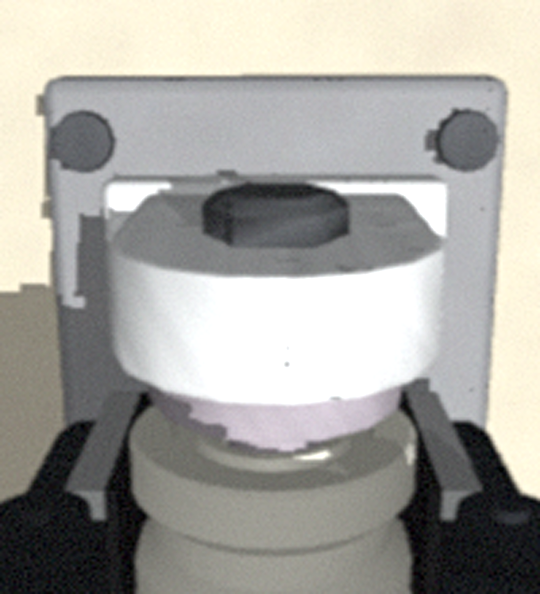

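The roller is on the spindle and the gap to the flange is about 5–6 mm (flange edge at crop row 450, roller face edge at 488). I'll advance 3.5 mm more before releasing.

Request:
arm_command(
  series=[0, 0, 0.0015, 0, 0, 0, 1, 0, 0, 0.001, 0, 0, 0, 1, 0, 0, 0.001, 0, 0, 0, 1, 0, 0, 0, 0, 0, 0, 1, 0, 0, 0, 0, 0, 0, 1],
)

```text
t: 12.22
eef_pos: [0.5395, 0.0845, 0.0272]
orientation: [-90.0, -0.0, 4.0]
wrist_force: [0.1, 0.9, -0.3]
grip_width: 0.0399
```

Request:
arm_command(
  series=[0, 0, 0, 0, 0, 0, 0.3, 0, 0, 0, 0, 0, 0, 0.3, 0, 0, 0, 0, 0, 0, 0, 0, 0, 0, 0, 0, 0, 0, 0, 0, 0, 0, 0, 0, 0, 0, 0, 0, 0, 0, 0, 0],
)

```text
t: 12.98
eef_pos: [0.5395, 0.0845, 0.0272]
orientation: [-90.0, -0.0, 4.0]
wrist_force: [-0.2, -0.0, -0.2]
grip_width: 0.0853
```

```bash
python3 - w8 <<'E' 2>/dev/null
exec(open('m.py').read())
print("tcp X,Y",s['eef_pos']@X,s['eef_pos']@Y,s['wrist_force'],s['grip_width'])
cr=cv2.resize(im[130:350,220:420].astype(np.uint8),None,fx=2.7,fy=2.7,interpolation=cv2.INTER_CUBIC)
cv2.imwrite("pics/w8c.png",np.clip(cr*1.3,0,255).astype(np.uint8))
E
```

```text
12.975 [0.5395 0.0845 0.0272] [-89.9967  -0.0003   3.9602] [-0.2154 -0.0097 -0.1905]
tcp X,Y 0.5441203996065216 0.046168772380267745 [-0.2154 -0.0097 -0.1905] 0.08534748272700816
```

View pics/w8c.png

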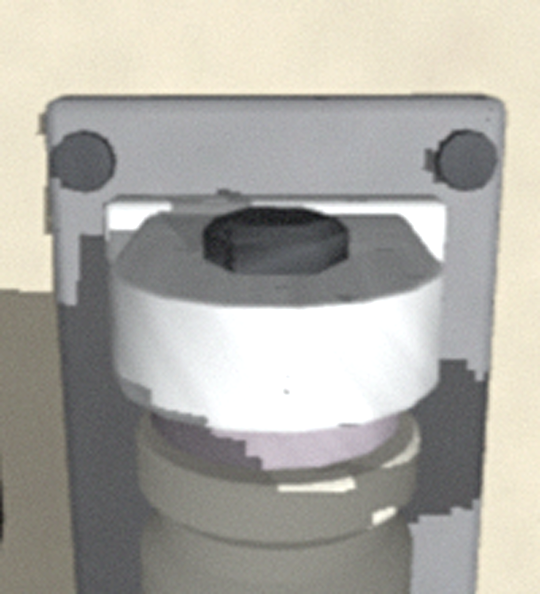

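The roller now hangs free on the spindle about 2–3 mm from the flange, after a 1.3 mm drop onto it. Next I rise, close the fingers and go in front of the trigger. I'll push it with the finger edges, keeping the camera looking at nose and roller.

Request:
arm_command(
  series=[0, -0.02, 0, 0, 0, 0, 0, 0, -0.04, 0, 0, 0, 0, 0, 0, -0.05, 0, 0, 0, 0, 0, 0, -0.05, 0, 0, 0, 0, 0, 0, -0.013, -0.035, 0, 0, 0, 1, 0, 0, -0.045, 0, 0, 0, 1, 0, 0, -0.006, 0, 0, 0, 1, 0, 0, 0, 0, 0, 0, 1, 0, 0, 0, 0, 0, 0, 1, 0, 0, 0, 0, 0, 0, 1],
)

```text
t: 14.28
eef_pos: [0.5454, -0.0004, 0.2001]
orientation: [-90.0, 0.0, 4.0]
wrist_force: [-0.2, 0.8, 0.6]
grip_width: 0.0002
```

```bash
python3 - w9 <<'E' 2>/dev/null
exec(open('m.py').read())
print("tcp X,Y",s['eef_pos']@X,s['eef_pos']@Y,s['wrist_force'],s['grip_width'])
E
```

```text
14.275 [ 0.5454 -0.0004  0.2001] [-89.9822   0.0133   4.0318] [-0.1795  0.8007  0.5999]
tcp X,Y 0.543967653694207 -0.038878942558543156 [-0.1795  0.8007  0.5999] 0.00018128266264527348
```

View pics/w9.png

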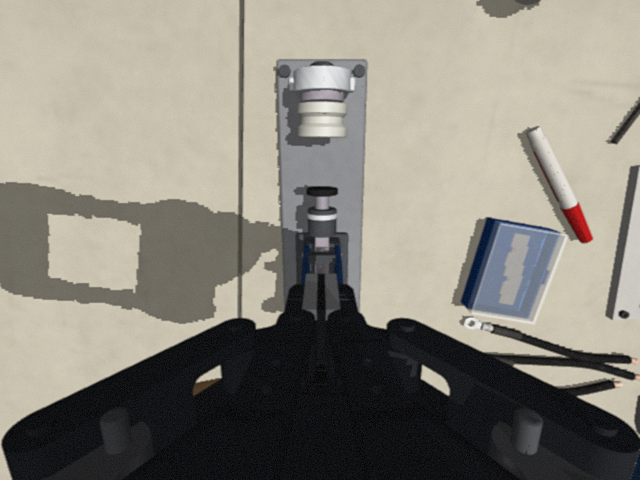

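The wrist view shows the roller on the spindle (rows 100–137), the nose disc at about row 191, the barrel at rows 208–235, and the fingers over column 321, on the fixture axis. I'll descend and approach the trigger.

Request:
arm_command(
  series=[0, 0.015, 0, 0, 0, 0, 1, 0, 0.02, 0, 0, 0, 0, 1, 0, 0.01, 0, 0, 0, 0, 1, 0, 0, -0.01, 0, 0, 0, 1, 0, 0, -0.008, 0, 0, 0, 1, 0, 0, 0, 0, 0, 0, 1, 0, 0, 0, 0, 0, 0, 1],
)

```text
t: 15.2
eef_pos: [0.5469, -0.0195, 0.1556]
orientation: [-90.0, -0.0, 3.9]
wrist_force: [0.1, -0.3, 0.3]
grip_width: 0.0
```

Request:
arm_command(
  series=[0, 0, -0.005, 0, 0, 0, 1, 0, 0, -0.005, 0, 0, 0, 1, 0, 0, 0, 0, 0, 0, 1, 0, 0, 0, 0, 0, 0, 1],
)

```text
t: 15.7
eef_pos: [0.5474, -0.0293, 0.1552]
orientation: [-90.0, -0.0, 4.0]
wrist_force: [0.5, 1.3, 1.1]
grip_width: 0.0002
```

Request:
arm_command(
  series=[0, 0, -0.005, 0, 0, 0, 1, 0, 0, -0.005, 0, 0, 0, 1, 0, 0, 0, 0, 0, 0, 1, 0, 0, 0, 0, 0, 0, 1],
)

```text
t: 16.2
eef_pos: [0.5481, -0.0394, 0.1551]
orientation: [-90.0, -0.0, 3.9]
wrist_force: [-0.5, 2.2, 1.3]
grip_width: 0.0
```

Contact is made, at 2.2 N. Continuing the first stroke.

Request:
arm_command(
  series=[0, 0, -0.005, 0, 0, 0, 1, 0, 0, -0.005, 0, 0, 0, 1, 0, 0, -0.003, 0, 0, 0, 1, 0, 0, 0, 0, 0, 0, 1, 0, 0, 0, 0, 0, 0, 1],
)

```text
t: 16.82
eef_pos: [0.549, -0.0524, 0.1552]
orientation: [-90.0, -0.0, 4.0]
wrist_force: [0.8, 3.0, 3.0]
grip_width: 0.0
```

```bash
cat > n.py <<'E'
exec(open('m.py').read())
print("TCP Y mm",1e3*(s['eef_pos']@Y),"Fy' ",s['wrist_force']@Y,"Fz",s['wrist_force'][2])
for Yq in (.034,.021): print('proj of axis Y',Yq,proj(c,.5441*X+Yq*Y+np.array([0,0,.049])))
prof=im[:300,316:329,1].mean(1)
lo=int(sys.argv[2]) if len(sys.argv)>2 else 60
for k in range(lo,lo+130,20): print(k,prof[k:k+20].astype(int))
E
python3 n.py w10 2>/dev/null
```

```text
16.825 [ 0.549  -0.0524  0.1552] [-90.0146  -0.0089   3.9518] [0.8138 3.0235 2.9803]
TCP Y mm -91.06568041055503 Fy'  2.9584901309302034 Fz 2.9802709968167838
proj of axis Y 0.034 [321.841   51.4032]
proj of axis Y 0.021 [321.833   72.6801]
60 [ 79  80  82  83  83  83  83  83  83  83  83  83  81  82  82  85  93 111 145 151]
80 [149 148 148 148 148 148 148 148 147 146 147 148 147 147 147 148 148 148 148 149]
100 [149 150 150 152 146 115  59  31  34  37  36  36  37  32  22  40  99 150 161 159]
120 [158 158 158 158 159 157 158 159 158 158 158 159 161 148 100  79  85  85  80 119]
140 [206 239 237 236 238 235 176 100  81  86  87  86  87  87  87  86  86  85  86  86]
160 [ 86  85  85  85  86  85  86  83  77  92 147 178 180 178 178 177 177 177 177 177]
180 [177 177 175 154 111  97 103 108 108 101 103 108 112 101 101 108 110  99 101 104]
```

Request:
arm_command(
  series=[0, 0, -0.003, 0, 0, 0, 1, 0, 0, 0, 0, 0, 0, 1, 0, 0, 0, 0, 0, 0, 1],
)

```text
t: 17.25
eef_pos: [0.5492, -0.0552, 0.1551]
orientation: [-90.0, 0.0, 4.0]
wrist_force: [-0.1, 3.0, 1.6]
grip_width: 0.0001
```

Request:
arm_command(
  series=[0, 0, -0.002, 0, 0, 0, 1, 0, 0, 0, 0, 0, 0, 1, 0, 0, 0, 0, 0, 0, 1],
)

```text
t: 17.62
eef_pos: [0.5492, -0.0572, 0.155]
orientation: [-90.0, 0.0, 4.0]
wrist_force: [1.2, 4.6, -2.0]
grip_width: -0.0001
```

```bash
python3 n.py w11 2>/dev/null
```

```text
17.625 [ 0.5492 -0.0572  0.155 ] [-89.9893   0.0138   3.955 ] [ 1.1859  4.5597 -1.9807]
TCP Y mm -95.83300651626408 Fy'  4.464549390922845 Fz -1.9807014877155271
proj of axis Y 0.034 [322.0752  43.4506]
proj of axis Y 0.021 [322.0628  64.9776]
60 [ 83  82  84  83  83  83  81  82  86  94 101 122 146 150 148 148 148 148 148 148]
80 [147 148 148 147 147 147 147 147 148 147 148 149 151 146 116  57  32  35  38  37]
100 [ 37  36  34  24  25  76 136 159 161 159 159 158 159 158 160 158 158 158 158 159]
120 [158 160 155 126  86  81  87  84  90 156 236 240 236 236 240 232 136  80  85  87]
140 [87 87 86 86 86 88 86 86 86 85 85 85 86 86 85 85 86 84 78 89]
160 [141 177 181 180 180 179 179 178 178 178 178 179 180 171 133 100  99 104 109 100]
180 [ 98 105 109 108 101 103 106 104 101 102 108 110 102  99  86  54  41  65  84  87]
```

```bash
cat > q.py <<'E'
from h import *
import sys
th=np.radians(4.05);Y=np.array([-np.sin(th),np.cos(th),0])
def meas(c,im):
    g=cv2.GaussianBlur(im[:300,316:329,1].astype(np.float32).mean(1).reshape(-1,1),(0,0),.8).ravel()
    d=np.diff(g)
    def pk(lo,hi,sg):
        k=lo+int(np.argmax(sg*d[lo:hi])); w=np.clip(sg*d[k-1:k+2],0,None); return k+.5+((w*[-1,0,1]).sum()/w.sum())
    nf=None
    # nose: darkest run
    k=40+int(np.argmin(g[40:180])); 
    dark=[i for i in range(40,200) if g[i]<60]; a=dark[0]
    b=a
    while g[b]<60: b+=1
    nf=pk(a-4,a+2,-1); nr=pk(b-3,b+3,1); bf=pk(b+4,b+28,-1); ro=pk(a-60 if a>75 else 15,a-3,1)
    f=lambda v,z: 1e3*(plane(c,322,v,z)@Y)
    return dict(rows=np.round([ro,nf,nr,bf],1).tolist(),roller_rear=f(ro,.0275),nose_front=f(nf,.063),nose_rear=f(nr,.063),barrel=f(bf,.062))
if __name__=="__main__":
    s=r.get_state();c=eyes.get_calibration("wrist");im=eyes.capture("wrist")
    cv2.imwrite(f"pics/{sys.argv[1]}.png",im)
    print(round(s['t'],2),"TCP Y",round(1e3*(s['eef_pos']@Y),1),"F",s['wrist_force']@Y,meas(c,im))
E
python3 q.py w12
```

```text
17.68 TCP Y -95.8 F 3.4310685415561193 {'rows': [43.4, 94.5, 105.4, 123.3], 'roller_rear': np.float64(39.57850764922442), 'nose_front': np.float64(0.7265299080933185), 'nose_rear': np.float64(-5.916778715462352), 'barrel': np.float64(-16.981680819925906)}
```

Request:
arm_command(
  series=[0, 0, 0.01, 0, 0, 0, 1, 0, 0, 0.012, 0, 0, 0, 1, 0, 0, 0.014, 0, 0, 0, 1, 0, 0, 0, 0, 0, 0, 1, 0, 0, 0, 0, 0, 0, 1],
)

```text
t: 18.35
eef_pos: [0.5469, -0.0212, 0.1553]
orientation: [-90.0, -0.0, 4.0]
wrist_force: [0.0, -0.6, 0.4]
grip_width: -0.0003
```

```bash
python3 q.py w13
```

```text
18.35 TCP Y -59.8 F -0.5976420743702968 {'rows': [118.5, 150.3, 159.6, 176.5], 'roller_rear': np.float64(24.319998967173262), 'nose_front': np.float64(1.6026551915598946), 'nose_rear': np.float64(-4.576961640938848), 'barrel': np.float64(-16.01213329484475)}
```

The nose advanced cleanly. It now reads Y ≈ 1, against about 32 for the roller's rear face, so two full strokes are safe.

Request:
arm_command(
  series=[0, 0, -0.009, 0, 0, 0, 1, 0, 0, -0.009, 0, 0, 0, 1, 0, 0, -0.009, 0, 0, 0, 1, 0, 0, -0.009, 0, 0, 0, 1, 0, 0, 0, 0, 0, 0, 1, 0, 0, 0, 0, 0, 0, 1, 0, 0, 0.012, 0, 0, 0, 1, 0, 0, 0.012, 0, 0, 0, 1, 0, 0, 0.012, 0, 0, 0, 1, 0, 0, 0, 0, 0, 0, 1],
)

```text
t: 19.65
eef_pos: [0.5467, -0.0202, 0.1552]
orientation: [-90.0, 0.0, 4.1]
wrist_force: [0.7, 0.4, 0.4]
grip_width: 0.0
```

```bash
python3 q.py w14; python3 - <<'E'
from h import *
im=cv2.imread('pics/w14.png'); p=im[:200,316:329,1].mean(1).astype(int)
for k in range(60,200,20): print(k,p[k:k+20])
E
```

```text
19.65 TCP Y -58.8 F 0.36479716902411646 {'rows': [77.3, 134.3, 143.6, 160.5], 'roller_rear': np.float64(54.17408114590497), 'nose_front': np.float64(13.017018744808873), 'nose_rear': np.float64(6.994854733211668), 'barrel': np.float64(-4.153737632472202)}
60 [234 233 232 232 232 232 233 233 233 234 234 221 168 143 159 164 166 192
 229 233]
80 [232 232 233 233 234 231 216 203 201 204 217 230 233 232 232 232 233 233
 234 234]
100 [236 234 187 115  87 110 106  92  80  81  82  82  82  82  81  82  81  81
  84  96]
120 [114 143 149 147 147 148 147 148 146 146 146 146 148 139  92  43  32  34
  36  36]
140 [ 35  32  36  57 104 148 157 154 154 154 154 153 154 153 153 153 153 153
 156 156]
160 [143  86  70  80  84  80  88 155 232 236 233 235 230 172  98  80  83  83
  82  83]
180 [ 83  83  83  83  83  82  83  82  83  82  82  81  81  81  75  97 155 173
 173 172]
```

Request:
arm_command(
  series=[0, 0, -0.009, 0, 0, 0, 1, 0, 0, -0.009, 0, 0, 0, 1, 0, 0, -0.009, 0, 0, 0, 1, 0, 0, -0.009, 0, 0, 0, 1, 0, 0, 0, 0, 0, 0, 1, 0, 0, 0, 0, 0, 0, 1, 0, 0, 0.012, 0, 0, 0, 1, 0, 0, 0.012, 0, 0, 0, 1, 0, 0, 0.012, 0, 0, 0, 1, 0, 0, 0, 0, 0, 0, 1],
)

```text
t: 20.95
eef_pos: [0.5467, -0.0203, 0.1552]
orientation: [-90.0, 0.0, 4.1]
wrist_force: [-0.0, 0.1, -0.4]
grip_width: 0.0
```

```bash
cat >> q.py <<'E'
    p=im[:200,316:329,1].mean(1).astype(int)
    for k in range(30,180,25): print(k,p[k:k+25])
    g=[i for i in range(60,130) if p[i]>215 and p[i+3]<150]
    if g: print("roller rear top Y",1e3*(plane(c,322,g[-1]+2,.068)@Y))
E
python3 q.py w15; python3 - <<'E'
from q import *
c=eyes.get_calibration("wrist");print("w14 roller rear top",1e3*(plane(c,322,102.6,.068)@Y))
E
```

```text
20.95 TCP Y -58.8 F 0.10727658197943284 {'rows': [58.4, 114.7, 125.6, 142.6], 'roller_rear': np.float64(66.8087205472942), 'nose_front': np.float64(25.36020795870911), 'nose_rear': np.float64(18.512664765643752), 'barrel': np.float64(7.615311368591687)}
30 [233 233 233 233 233 234 233 235 235 230 185 109  70  92 133 152 165 169
 170 170 170 171 172 174 170]
55 [146  78  57 128 213 234 233 232 232 232 233 233 233 233 235 234 220 169
 146 160 164 167 195 230 233]
80 [232 232 233 233 233 231 216 203 202 205 219 231 233 232 233 233 234 233
 234 234 237 234 178 106  87]
105 [114 105  89  80  81  83  81  83  83  78  54  36  34  35  35  34  36  36
  30  27  57 103 145 157 156]
130 [156 155 154 154 155 154 155 153 155 155 156 156 147 104  77  81  84  81
  92 160 233 237 234 235 234]
155 [200 114  79  83  84  85  85  85  85  84  84  83  84  83  83  83  83  83
  84  82  82  80  75 101 166]
roller rear top Y 32.02551387250449
w14 roller rear top 31.71370480505819
```

The nose face is at about Y 25 and the roller's rear at 32, a gap of 7 mm. A full stroke of about 11.6 mm is safe, so I'll do it and hold to measure.

Request:
arm_command(
  series=[0, 0, -0.009, 0, 0, 0, 1, 0, 0, -0.009, 0, 0, 0, 1, 0, 0, -0.006, 0, 0, 0, 1, 0, 0, -0.004, 0, 0, 0, 1, 0, 0, -0.004, 0, 0, 0, 1, 0, 0, -0.004, 0, 0, 0, 1, 0, 0, 0, 0, 0, 0, 1, 0, 0, 0, 0, 0, 0, 1],
)

```text
t: 22.0
eef_pos: [0.5494, -0.0569, 0.1551]
orientation: [-89.9, -0.0, 4.0]
wrist_force: [0.6, 5.5, 2.2]
grip_width: -0.0002
```

```bash
python3 q.py w16
```

```text
22.0 TCP Y -95.5 F 5.416530210206658 {'rows': [21.7, 36.3, 52.3, 78.8], 'roller_rear': np.float64(53.839553309289094), 'nose_front': np.float64(34.84371269365921), 'nose_rear': np.float64(25.795622559562457), 'barrel': np.float64(10.651198036830769)}
30 [235 235 236 238 234 185 131  88  73  58  38  34  36  36  37  38  36  35
  30  19  10  20  74 132 148]
55 [158 160 161 160 160 160 160 161 159 162 153 117  86  85  85  83 100 174
 238 240 237 237 240 235 160]
80 [87 83 88 89 88 88 89 88 88 87 87 87 87 88 87 88 87 88 87 86 87 88 88 87
 75]
105 [ 48  69 144 183 187 186 184 184 184 185 185 184 184 184 184 186 182 159
 113  99 107 112 104  98 103]
130 [111 117 107 101 105 113 109  99 103 109 114 105 100 105 112 110 102 103
 110 114 103  99 105 111 106]
155 [102 105 112 113  96 100 108 112 107 101 106 112 111  99 102 110 115 104
 103 108 110  98  98 106 112]
roller rear top Y 8.911537985088513
```

```bash
python3 - <<'E'
from q import *
c=eyes.get_calibration("wrist"); f=lambda v,z:round(1e3*(plane(c,322,v,z)@Y),1)
im=cv2.imread('pics/w16.png'); print(im[:40,316:329,1].mean(1).astype(int))
print('roller rear top',f(35.3,.068),f(35.3,.069),'nose front',f(39.5,.063),'rear',f(52.3,.063),'barrel',f(66.3,.062))
print(r.get_state()['wrist_force']@Y)
o=cv2.imread('pics/w15.png'); 
W=np.hstack([cv2.resize(o[20:170,270:370],None,fx=4,fy=4,interpolation=cv2.INTER_CUBIC),cv2.resize(im[0:150,270:370],None,fx=4,fy=4,interpolation=cv2.INTER_CUBIC)])
cv2.imwrite('pics/cmp.png',W)
E
```

```text
[234 219 172 158 165 167 167 165 179 218 233 234 233 233 233 235 234 234
 227 209 201 208 222 233 234 234 235 234 235 235 235 235 236 238 234 185
 131  88  73  58]
roller rear top 34.0 33.7 nose front 33.0 rear 25.8 barrel 18.0
5.547542767183099
```

View pics/cmp.png

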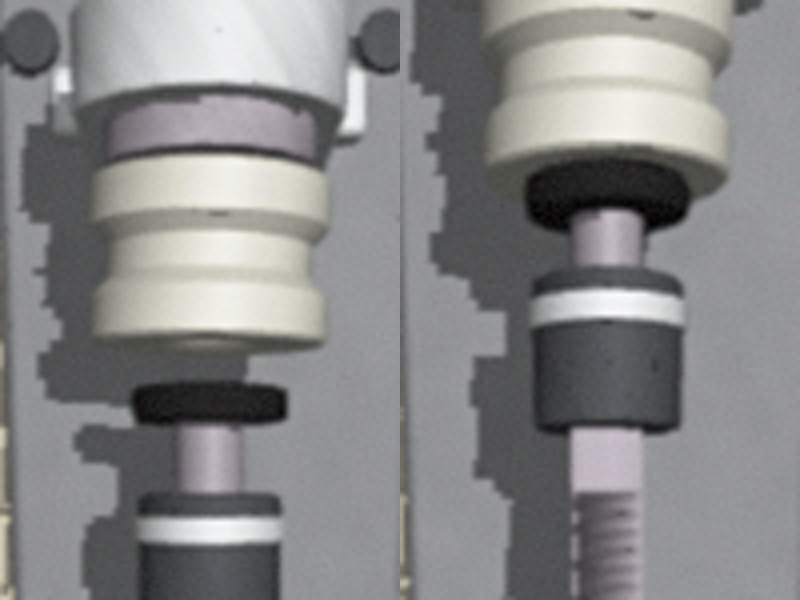

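The right half shows the nose bearing on the roller. Roller and nose moved to about Y 34, and the stem is shortened from about 11.2 mm to 7.8 mm. That is about 3 mm pressed in, so I'll try a little further.

Request:
arm_command(
  series=[0, 0, -0.0015, 0, 0, 0, 1, 0, 0, 0, 0, 0, 0, 1, 0, 0, 0, 0, 0, 0, 1, 0, 0, 0, 0, 0, 0, 1],
)

```text
t: 22.55
eef_pos: [0.5495, -0.0577, 0.155]
orientation: [-89.9, -0.0, 4.0]
wrist_force: [1.2, 8.3, 2.9]
grip_width: 0.0002
```

```bash
cat > f.py <<'E'
from q import *
s=r.get_state();c=eyes.get_calibration("wrist");im=eyes.capture("wrist"); cv2.imwrite(f"pics/{sys.argv[1]}.png",im)
p=cv2.GaussianBlur(im[:300,316:329,1].astype(np.float32).mean(1).reshape(-1,1),(0,0),.7).ravel()
def cross(i,lv,up):  # first crossing after i
    while not ((p[i]<=lv<p[i+1]) if up else (p[i]>=lv>p[i+1])): i+=1
    return i+(lv-p[i])/(p[i+1]-p[i])
i=next(k for k in range(25,200) if p[k]<42)
a=cross(i,100,True); b=cross(int(a)+4,120,False); k=int(a)-1
while p[k]<185: k-=1
e=k+(185-p[k])/(p[k+1]-p[k])
f=lambda v,z:round(1e3*(plane(c,322,v,z)@Y),2)
print(round(s['t'],2),"TCP Y",round(1e3*(s['eef_pos']@Y),2),"F",s['wrist_force'],"rows",round(e,2),round(a,2),round(b,2),"roller rear",f(e,.068),"nose rear",f(a,.063),"barrel",f(b,.062),"stem",f(a,.063)-f(b,.062))
E
python3 f.py w17; python3 - <<'E'
import numpy as np,cv2
for n in ('w12','w15','w16'):   # same row rule on old pictures
    p=cv2.GaussianBlur(cv2.imread(f'pics/{n}.png')[:300,316:329,1].astype(np.float32).mean(1).reshape(-1,1),(0,0),.7).ravel()
    i=next(k for k in range(25,200) if p[k]<42); 
    a=next(k for k in range(i,250) if p[k]>100); b=next(k for k in range(a+5,250) if p[k]<120)
    print(n,a-1+(100-p[a-1])/(p[a]-p[a-1]),b-1+(p[b-1]-120)/(p[b-1]-p[b]))
E
```

```text
22.55 TCP Y -96.32 F [1.22435016 8.29626154 2.94450783] rows 33.78 51.43 64.64 roller rear 34.16 nose rear 25.65 barrel 18.27 stem 7.379999999999999
w12 105.43831 123.12931
w15 125.94109 142.62497
w16 52.520576 65.96021
```

The force jumped with little travel, so this is the trigger stop with the nose pressed about 3.7 mm. That is marginal, so I'll reopen and take one more stroke in increments toward about 6 mm.

Request:
arm_command(
  series=[0, 0, 0.008, 0, 0, 0, 1, 0, 0, 0.01, 0, 0, 0, 1, 0, 0, 0.01, 0, 0, 0, 1, 0, 0, 0.0095, 0, 0, 0, 1, 0, 0, 0, 0, 0, 0, 1, 0, 0, 0, 0, 0, 0, 1],
)

```text
t: 23.35
eef_pos: [0.5469, -0.0214, 0.1552]
orientation: [-90.0, -0.0, 4.0]
wrist_force: [0.2, -0.2, 0.1]
grip_width: 0.0003
```

```bash
python3 f.py w18
```

```text
23.35 TCP Y -59.93 F [ 0.21227902 -0.22692658  0.10563136] rows 97.28 110.37 128.08 roller rear 34.3 nose rear 26.9 barrel 15.84 stem 11.059999999999999
```

Request:
arm_command(
  series=[0, 0, -0.008, 0, 0, 0, 1, 0, 0, -0.005, 0, 0, 0, 1, 0, 0, -0.003, 0, 0, 0, 1, 0, 0, 0, 0, 0, 0, 1, 0, 0, 0, 0, 0, 0, 1],
)

```text
t: 24.02
eef_pos: [0.5481, -0.0371, 0.1557]
orientation: [-89.9, -0.1, 3.9]
wrist_force: [-0.9, 5.6, 4.6]
grip_width: 0.0002
```

```bash
python3 f.py w19
```

```text
24.02 TCP Y -75.71 F [-0.91733217  5.62604399  4.59716132] rows 70.67 85.47 98.62 roller rear 34.23 nose rear 26.43 barrel 18.61 stem 7.82
```

Request:
arm_command(
  series=[0, 0, -0.0015, 0, 0, 0, 1, 0, 0, -0.0015, 0, 0, 0, 1, 0, 0, 0, 0, 0, 0, 1, 0, 0, 0, 0, 0, 0, 1],
)

```text
t: 24.58
eef_pos: [0.5484, -0.0398, 0.1558]
orientation: [-89.9, -0.1, 3.9]
wrist_force: [-0.2, 6.3, 4.6]
grip_width: 0.0001
```

```bash
python3 f.py w20
```

```text
24.57 TCP Y -78.43 F [-0.23477914  6.29969395  4.60077538] rows 66.08 81.17 92.84 roller rear 34.18 nose rear 26.32 barrel 19.46 stem 6.859999999999999
```

Request:
arm_command(
  series=[0, 0, -0.0015, 0, 0, 0, 1, 0, 0, -0.0015, 0, 0, 0, 1, 0, 0, 0, 0, 0, 0, 1, 0, 0, 0, 0, 0, 0, 1, 0, 0, 0, 0, 0, 0, 1, 0, 0, 0, 0, 0, 0, 1],
)

```text
t: 25.38
eef_pos: [0.5486, -0.0426, 0.1558]
orientation: [-89.9, -0.1, 3.9]
wrist_force: [-0.6, 6.2, 5.5]
grip_width: -0.0
```

```bash
python3 f.py w21; python3 - <<'E'
import cv2,numpy as np
from station import eyes
im=cv2.imread('pics/w21.png'); sc=eyes.capture('scene')
a=cv2.resize(im[10:160,270:370],None,fx=4,fy=4,interpolation=cv2.INTER_CUBIC); b=cv2.resize(sc[150:350,240:373],(399,600),interpolation=cv2.INTER_CUBIC)
cv2.imwrite('pics/fin.png',np.hstack([a,b]))
E
```

```text
25.38 TCP Y -81.28 F [-0.58669626  6.22029545  5.50185642] rows 61.11 76.56 86.68 roller rear 34.2 nose rear 26.24 barrel 20.37 stem 5.869999999999997
```

View pics/fin.png

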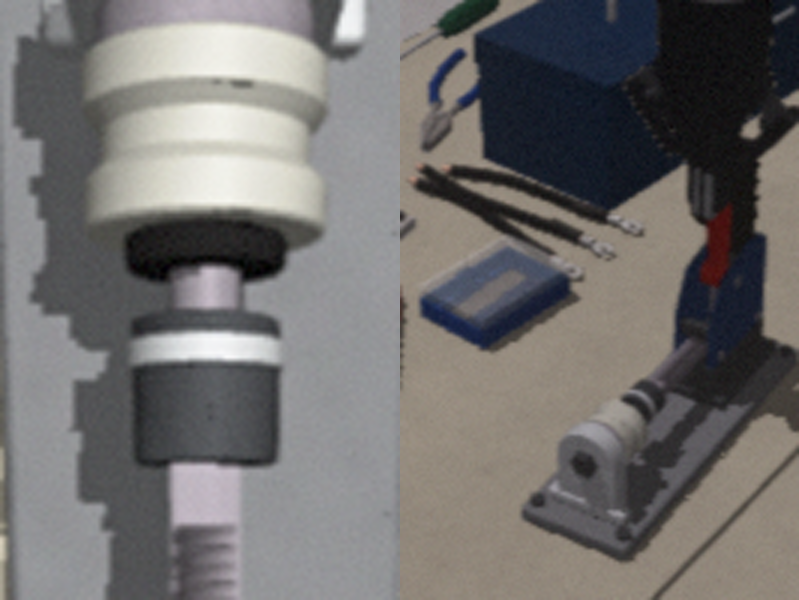

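The roller sits flush on the flange with the nose pressed about 5.3 mm of 12, and the fingers hold the trigger at about 6 N. Handing in.

```bash
python3 -c "
from station import r
print(r.get_state()['wrist_force']); print(r.finish_job()); print(r.get_state()['t'])"
```

```text
[-0.71027148  6.48919148  5.84364081]
the job is handed in; nothing more can be done
None
the job is handed in; nothing more can be done
```

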